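# Pointing check of the lids before service

## Task

Do the lid check on this row: push the soy pitcher's open flip cap fully shut, gently, with the fingers, leaving the pitcher standing in its place. Then point straight down at the lidded bowl, with the fingertips a finger's breadth or two above the middle of its lid, and stay there for two seconds without touching it; after that point at the lid of the bento set in the same way, again for two seconds. Touch nothing but the pitcher and its cap, and lift nothing.

Things in the scene. Friction and masses are not known exactly. Their poses are not given: they have to be found in the camera images.
- pitcher: Glass soy pitcher, loose, about 0.45 kg, 76 mm diameter at the foot, narrowing to a 56 mm black plastic collar whose top is 118 mm above the table. Origin: centre of its underside on the table; z up. Its handle sticks out 65 mm from the axis towards its own -x (below the collar), its spout towards +x. The flip cap is hinged above the handle.
- cap_hinge (a point): Middle of the flip cap's hinge axis, at (-29, 0, 122) mm in the pitcher's frame; the axis runs along the pitcher's y. Axes as the pitcher's.
- cap_tip (a point): Outer end of the cap's thumb tab, at mid-thickness, 67 mm from the hinge axis; it moves with the cap: level with the hinge on the spout side when shut, above the hinge when open.
- cap (a joint): Angle of the black plastic flip cap, rad: 0 = shut and level, 1.57 = standing upright over the handle side, limit 1.9; it starts between 1.2 and 1.7. The cap is a disc 54 mm across and 6 mm thick with a tab 18 mm wide, 67 mm from hinge to tab end. A light stiff hinge (about 0.012 N m) keeps it at any angle; push its outer face from the handle side up and over towards the spout, then down. Shut means below 0.12.
- bowl: Small glazed ceramic bowl, 116 mm diameter (124 mm over the two clips) with its flat white plastic lid clipped on, 70 mm high, loose. Origin: centre of its underside; z up. Two clips at its own +y and -y.
- bowl_top (a point): Middle of the top of the bowl's lid, 70 mm above the table; z up. Lid radius 58 mm.
- bento: Two-tier stacking bento set in mustard yellow plastic with its lid latched on, 148 mm (own x) by 102 mm (own y), 100 mm high, loose. Origin: centre of its underside; z up.
- bento_top (a point): Middle of the top of the bento set's lid, 100 mm above the table; z up.
- spatula: Wooden spatula lying flat along its own x, 280 mm long, 56 mm wide at the blade (+x end), 9 mm thick, loose. Origin: under the middle of its length, on the table. Bystander.
- tongs: Steel tongs lying along their own x, slightly open, about 234 mm long, 65 mm wide at the tips (+x end), 18 mm high, loose. Origin: near the middle, on the table. Bystander.
Things that resemble listed ones, but are neither listed nor needed, are in the scene too. What is shaped like the pitcher but purple is not meant.

How it is judged:
By the outcome, as a careful person would: the job done as asked, in the order asked, and still so for the second after the job is handed in, with the robot touching nothing.
It also fails if it takes over 67 s, if anything falls off the work surface, if the arm or the gripper's body presses on something with over 40 N, if the wrist force passes 120 N, or if a joint passes its speed limit or range.

## Robot

A 6-joint arm with a two-finger parallel gripper is mounted at the origin on the work surface. World frame = base frame: x ahead of the robot, y to its left, z up, the work surface at z = 0. Lengths are in m, angles in rad, forces in N, time in s.
With the tool pointing down it reaches from about 0.35 to 0.975 m from the base axis. Payload 17.4 kg.
Tool frame: the origin (TCP) lies between the finger pads; the fingertips stand 19 mm ahead of it and the grasp point (between the pads) is the TCP (env.tip_reach is the distance from the TCP to the fingertips, in m); x points along the fingers, y is the direction in which the jaws open and shut, and the axes are right-handed (so a half turn about x gives the same grasp; the last joint's range is limited). The gripper opens to 85 mm and grips with 20 to 120 N. Pads are 22 mm wide; open, the fingers measure 114 mm over their backs; the gripper's body (76 mm by 85 mm) begins 54 mm behind the grasp point. The pads swing forward as they close: fully open they stand 13 mm farther back than shut.
Start: joints at [1.297, 0.116, 1.442, -0, 1.584, -0.038], TCP at [0.158, 0.656, 0.25] pointing down, gripper open.
Joint ranges: [-2.83, 2.83], [-0.83, 2.19], [0.07, 2.5], [-1.14, 4.28], [0.01, 3], [-2.97, 2.97]. Speed limits (rad/s): [1.89, 1.89, 2.22, 3.14, 3.14, 3.14].

## Interface

Orientations are given as [roll, pitch, yaw] about the fixed x, y, z axes, in that order (R = Rz(yaw) Ry(pitch) Rx(roll)).
In Python, from rig import env, camera, masks_of, mark_of gives the robot as it stands. The module is installed in compiled form; this text tells all that it offers.
- The arm moves only by the shell command python3 -m pendant 'ROWS' [FORCE]. ROWS is JSON, one flat list of numbers, 7 for each row, row after row: the finger opening in m, from 0 to 0.0854, then the shift along the tool's x, y, z in m, then the turn, a rotation vector about the tool's x, y, z in degrees. A call has 1 to 12 rows; each row is the pose to reach, as a shift and turn from the pose commanded when the call began, along the tool's axes at that moment; what a row does not reach only later rows make up. A row lasts 1/8 s, in which the tool goes at most 62.5 mm and 10.7 degrees, less where a joint would pass 70% of its speed; a pose out of reach is approached as far as the arm can. A call with a gripper value outside its range is refused whole. The fingers move at their own pace and stop on an object; FORCE is the grip in N (left out, the last holds). Time passes only in rows, so rows that repeat a pose let the fingers close. It gives the time, the measured TCP pose, the force and the opening at its end, in the units of the state.
- env.get_state(): the state, without advancing time (a new reading comes with each control period).
- camera(name): name is "scene" or "top"; returns a dict with "frame" (384x512x3 uint8, blue, green, red), "intrinsics" (3x3 intrinsics, pixels), "D" ([k1, k2, p1, p2, k3] as OpenCV has them; the pictures are not rectified), "T" (4x4, takes a point from camera to world coordinates). Camera axes: x right, y up, looking along -z (the intrinsics and any distortion apply to the point x, -y, -z); pixel columns grow to the right and rows downward; lengths in m; the calibration is good to about 2 mm. A picture is of the moment at which its call begins. There is no depth.
- env.job_done(): hands the job in, once; it reports no verdict.
Trained networks look in the newest picture that a camera, given by its name, has taken for a name from the list of things; names that differ only in an ending like _2 or _b are one class to them, and where a whole thing is asked for, a point or a joint stands for the part that bears it (a point fixed in the world has none). Each returns a list of dicts, best first, with "confidence" (0 to 1); they miss things now and then, are a little off and sometimes report something else, mostly with a low value. They report only what shows in the picture. A call takes as long as a camera call. They do not tell look-alikes from the thing itself.
- masks_of(camera, query): "region" (384x512 bool, what is visible of it) and "rect" ([left, top, width, height] in pixels, round what is visible of it).
- mark_of(camera, query): "xy" ([column, row] in pixels: a listed point, or the origin of a listed thing).
The state is a dict: "time_s": time; "qpos": joint angles; "qd": joint speeds; "joint_efforts": joint torques, N m; "position": TCP position; "tcp_rot": TCP orientation; "ft_force": force on the tool from outside, world axes, zero at the start; "moment": the same for the moment, N m; "opening": opening from 0.0 (shut) to 1.0 (fully open).
Only numpy, scipy, OpenCV 4.12 (cv2) and the standard library are available. Lean on these libraries where they do the work, as an engineer would, in place of code of your own. Each camera call takes 0.05 s, during which the arm holds its last target. There are 200 camera calls.

## Working session

There is one attempt and no reset: what is moved stays moved. The work goes in short steps, Python scripts to look and compute and a shell command to move; the robot and the scene stay as the last step left them, time stands still between calls to the robot, and variables do not carry over. Pictures are saved under pics/ and viewed, about 8 in all and at most 12, crops included, and the job is handed in when it is done.

```bash
mkdir -p pics
cat > h.py <<'E'
import numpy as np, cv2
from rig import env, camera, masks_of, mark_of
def ray(c,uv):
    p=cv2.undistortPoints(np.array([[uv]],float),c["intrinsics"],np.array(c["D"],float))[0,0]
    d=c["T"][:3,:3]@np.array([p[0],-p[1],-1.]); return c["T"][:3,3],d/np.linalg.norm(d)
def atz(c,uv,z):
    o,d=ray(c,uv); return o+d*(z-o[2])/d[2]
def proj(c,P):
    T=np.linalg.inv(c["T"]); q=(T[:3,:3]@np.array(P,float).T).T+T[:3,3] if np.ndim(P)>1 else T[:3,:3]@np.array(P,float)+T[:3,3]
    q=np.atleast_2d(q)*[1,-1,-1]
    return cv2.projectPoints(q,np.zeros(3),np.zeros(3),c["intrinsics"],np.array(c["D"],float))[0][:,0]
def tri(rs):
    A=np.zeros((3,3));b=np.zeros(3)
    for o,d in rs:
        M=np.eye(3)-np.outer(d,d);A+=M;b+=M@o
    return np.linalg.solve(A,b)
E
python3 - <<'E'
from h import *
np.set_printoptions(precision=3,suppress=True)
zs=dict(pitcher=0,cap_hinge=.122,cap_tip=.18,bowl=0,bowl_top=.07,bento=0,bento_top=.1,spatula=0,tongs=0)
for n in("scene","top"):
    c=camera(n); cv2.imwrite(f"pics/{n}0.png",c["frame"])
    print(n,c["T"][:3,3],-c["T"][:3,2])
    for q,z in zs.items():
        for r in mark_of(n,q)[:4]: print(q,np.round(r["xy"],1),round(r["confidence"],2),atz(c,r["xy"],z))
s=env.get_state();print(s["time_s"],s["position"],s["tcp_rot"],s["opening"],s["ft_force"],env.tip_reach)
a=cv2.imread("pics/scene0.png");b=cv2.imread("pics/top0.png")
cv2.imwrite("pics/s0.png",cv2.resize(a,(800,600)));cv2.imwrite("pics/t0.png",cv2.resize(b,(800,600)))
E
```

```text
scene [ 1.408 -0.198  0.773] [-0.793  0.169 -0.586]
pitcher [320.3 197. ] 0.95 [0.39  0.215 0.   ]
pitcher [319.1 229.9] 0.92 [0.545 0.16  0.   ]
cap_hinge [315.3 185.5] 0.97 [0.495 0.154 0.122]
cap_hinge [313. 163.] 0.77 [0.377 0.184 0.122]
cap_tip [317.5 170.2] 0.73 [0.507 0.151 0.18 ]
cap_tip [332.6 157.4] 0.51 [0.45  0.214 0.18 ]
bowl [260.5 227.5] 0.81 [ 0.501 -0.003  0.   ]
bowl_top [266.3 210.4] 0.57 [0.514 0.01  0.07 ]
bento [368.1 219.9] 0.85 [0.529 0.318 0.   ]
bento_top [373.4 189.7] 0.81 [0.517 0.322 0.1  ]
spatula [148.6 251.2] 0.77 [ 0.54  -0.319  0.   ]
spatula [318.6 169.1] 0.61 [0.228 0.263 0.   ]
tongs [213.7 233.7] 0.66 [ 0.502 -0.139  0.   ]
top [0.384 0.023 1.176] [ 0.121 -0.026 -0.992]
pitcher [177.6 243.6] 0.8 [0.368 0.224 0.   ]
pitcher [200.  187.2] 0.59 [0.537 0.165 0.   ]
pitcher [138.3 184.8] 0.33 [0.54  0.349 0.   ]
cap_hinge [198.4 189.2] 0.74 [0.516 0.154 0.122]
cap_hinge [182.8 238.9] 0.64 [0.382 0.19  0.122]
cap_tip [157.4 245.7] 0.85 [0.364 0.244 0.18 ]
cap_tip [195.2 181.7] 0.62 [0.528 0.156 0.18 ]
bowl [256.6 196.1] 0.7 [ 0.514 -0.006  0.   ]
bowl [306.  200.4] 0.62 [ 0.505 -0.155  0.   ]
bowl_top [255.  196.7] 0.57 [0.505 0.001 0.07 ]
bento [145.  188.7] 0.64 [0.529 0.329 0.   ]
bento_top [139.2 184.9] 0.59 [0.527 0.319 0.1  ]
spatula [362.7 189.1] 0.92 [ 0.543 -0.327  0.   ]
tongs [303.4 199.5] 0.54 [ 0.507 -0.147  0.   ]
1.0 [0.158 0.656 0.25 ] [1.859 1.571 1.624] 1.0030333410837249 [0.538 1.142 0.167] 0.019
```

View pics/s0.png

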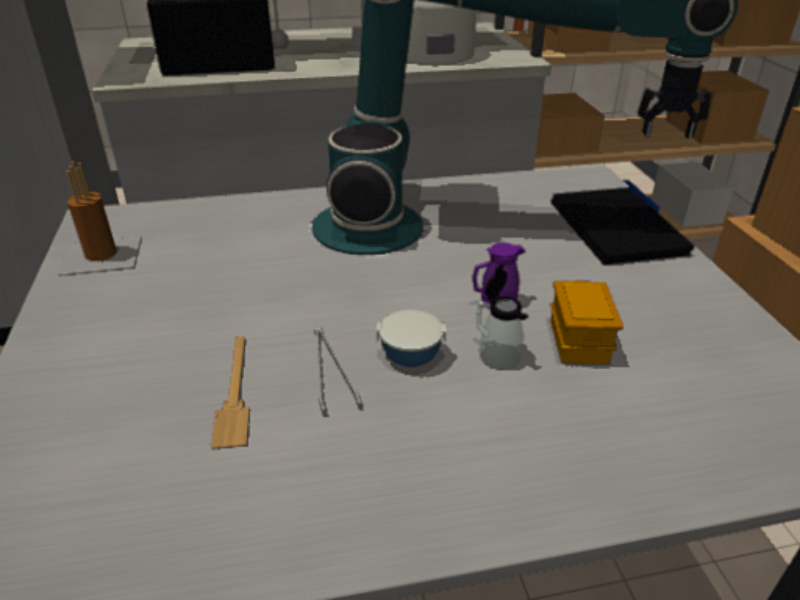

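View pics/t0.png

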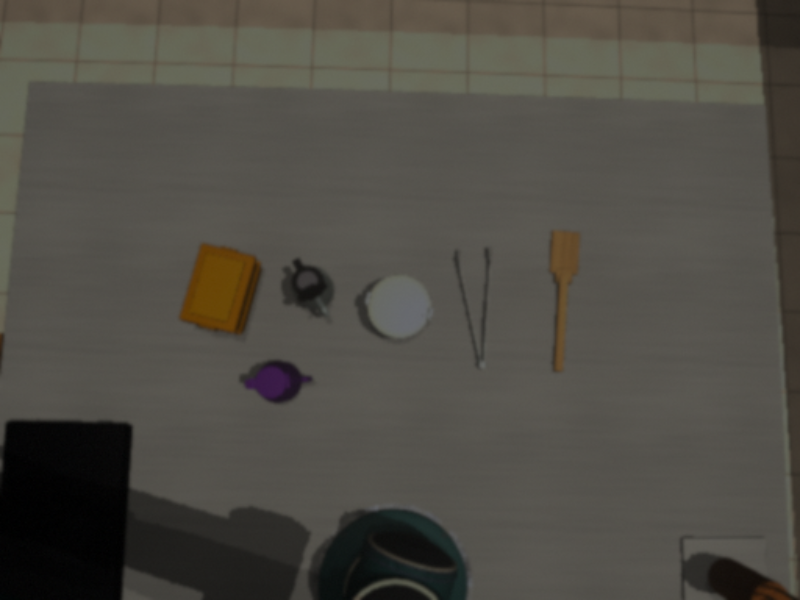

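The scene picture shows the clear pitcher near (500,335), the purple look-alike behind it at (500,275), the bowl at (412,335) and the bento at (586,320). In the top picture the pitcher is at (308,285), with its handle towards the lower right. I'll zoom in on it.

Run:
```python
import cv2,numpy as np
a=cv2.imread("pics/scene0.png")[180:245,290:350];b=cv2.imread("pics/top0.png")[155:215,170:230]
f=lambda i:cv2.convertScaleAbs(cv2.resize(i,(400,400),interpolation=cv2.INTER_CUBIC),alpha=1.6,beta=10)
cv2.imwrite("pics/z0.png",np.hstack([f(a),f(b)]))
```

```text
(no output)
```

View pics/z0.png

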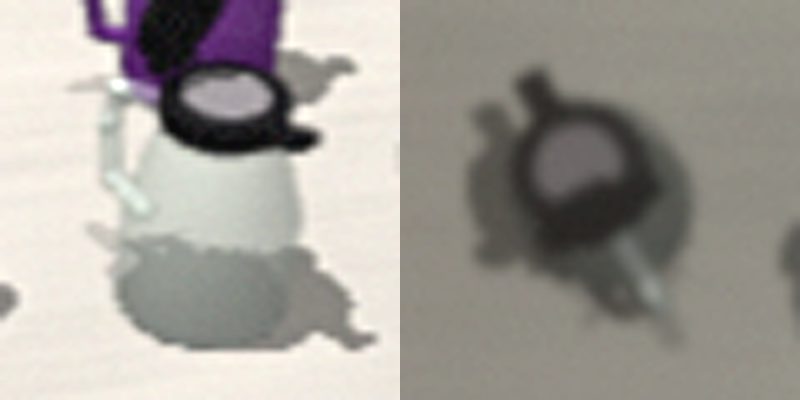

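```bash
cat >> h.py <<'E'
def capmodel(p,yaw,a):
    p=np.array(p);ex=np.array([np.cos(yaw),np.sin(yaw),0]);ey=np.array([-ex[1],ex[0],0]);ez=np.array([0,0,1.])
    t=np.linspace(0,2*np.pi,60);O=np.r_[p[:2],0]
    col=O+28e-3*(np.outer(np.cos(t),ex)+np.outer(np.sin(t),ey))+.118*ez
    h=O-.029*ex+.122*ez;u=np.cos(a)*ex+np.sin(a)*ez
    disc=h+np.outer(.029+.027*np.cos(t),u)+np.outer(.027*np.sin(t),ey)
    tab=h+np.array([.054*u+.009*ey,.067*u+.009*ey,.067*u-.009*ey,.054*u-.009*ey])
    foot=O+38e-3*(np.outer(np.cos(t),ex)+np.outer(np.sin(t),ey))
    return [col,disc,tab,foot],h,h+.067*u
E
python3 - <<'E'
from h import *
np.set_printoptions(precision=3,suppress=True)
cs=camera("scene");ct=camera("top")
print(atz(cs,[324,196.5],.118),atz(ct,[196.5,179],.118))
S=(cs["frame"],cs,(285,160,70,90));T=(ct["frame"],ct,(168,150,60,60))
p=(atz(cs,[324,196.5],.118)+atz(ct,[196.5,179],.118))/2
out=[]
for f,c,(x,y,w,h) in(S,T):
    k=6
    im=cv2.convertScaleAbs(cv2.resize(f[y:y+h,x:x+w],None,fx=k,fy=k,interpolation=cv2.INTER_CUBIC),alpha=1.6,beta=10)
    raw=im.copy()
    for a,colr in((1.3,(0,0,255)),(1.55,(0,255,0))):
        for L in capmodel(p,np.radians(30),a)[0]:
            q=((proj(c,L)-[x,y]+.5)*k).astype(np.int32);cv2.polylines(im,[q],True,colr,1)
    out.append(im);
    if c is cs: out.insert(0,raw[:,:240])
H=max(o.shape[0] for o in out)
out=[cv2.copyMakeBorder(o,0,H-o.shape[0],0,0,0) for o in out]
i=np.hstack(out);print(i.shape);cv2.imwrite("pics/z1.png",cv2.resize(i,(800,int(i.shape[0]*800/i.shape[1]))))
for n in("scene","top"):
  for r in masks_of(n,"cap_tip")[:3]+masks_of(n,"cap")[:3]: print(n,r["rect"],r["confidence"])
E
```

```text
[0.545 0.162 0.118] [0.544 0.161 0.118]
(540, 1020, 3)
scene [306.3, 168.6, 16.4, 22.4] 0.77
scene [312.6, 152.9, 21.5, 13.3] 0.72
scene [135.6, 216.5, 22.1, 68.6] 0.28
scene [312.1, 156.3, 22.0, 9.7] 0.5
scene [309.9, 171.1, 13.9, 23.8] 0.47
top [156.5, 232.9, 29.7, 20.9] 0.84
top [187.9, 182.2, 21.3, 12.0] 0.62
top [191.9, 179.9, 14.6, 16.1] 0.51
```

View pics/z1.png

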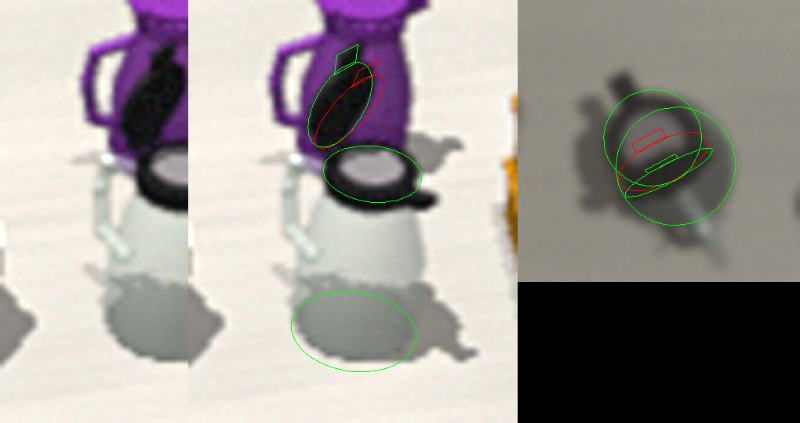

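The overlay fits with the collar axis at about (0.545, 0.1615), yaw 30° and the cap at about 1.5 rad. Next I'll work out the first move.

```bash
cat >> h.py <<'E'
from scipy.spatial.transform import Rotation as Rn
def goto(target,yawdir=None):
    """shift in tool axes & turn so tool x down and tool z along yawdir (nearest of +-)"""
    s=env.get_state();R=Rn.from_euler("xyz",s["tcp_rot"]).as_matrix()
    d=R.T@(np.array(target)-s["position"]);out=d
    rv=None
    if yawdir is not None:
        x=np.array([0,0,-1.])
        for sg in(1,-1):
            z=sg*np.array([np.cos(yawdir),np.sin(yawdir),0]);G=np.c_[x,np.cross(z,x),z]
            r=np.degrees(Rn.from_matrix(R.T@G).as_rotvec())
            if rv is None or np.linalg.norm(r)<np.linalg.norm(rv): rv=r
    print("t",round(s["time_s"],2),"pos",s["position"].round(4),"F",s["ft_force"].round(2),"open",round(s["opening"],3))
    print("axes\n",R.round(3)); print("shift mm",(d*1000).round(1),"turn",None if rv is None else rv.round(1))
E
python3 - <<'E'
from h import *
env_s=env.get_state()
goto([.484,.1265,.25],np.radians(30)); print(np.round(env_s["qpos"],3))
E
```

```text
t 1.3 pos [0.1577 0.6563 0.2503] F [-0.65  0.56 -0.11] open 0.996
axes
 [[ 0.     0.234  0.972]
 [ 0.     0.972 -0.234]
 [-1.     0.     0.   ]]
shift mm [ 3.000e-01 -4.389e+02  4.410e+02] turn [-43.5   0.   -0. ]
[ 1.297  0.116  1.442 -0.     1.584 -0.038]
```

```bash
python3 -m pendant '[0,0,-0.439,0.441,-43.5,0,0, 0,0,-0.439,0.441,-43.5,0,0, 0,0,-0.439,0.441,-43.5,0,0, 0,0,-0.439,0.441,-43.5,0,0, 0,0,-0.439,0.441,-43.5,0,0, 0,0,-0.439,0.441,-43.5,0,0, 0,0,-0.439,0.441,-43.5,0,0, 0,0,-0.439,0.441,-43.5,0,0, 0,0,-0.439,0.441,-43.5,0,0, 0,0,-0.439,0.441,-43.5,0,0, 0,0,-0.439,0.441,-43.5,0,0, 0,0,-0.439,0.441,-43.5,0,0]' 20
python3 - <<'E'
from h import *
goto([.484,.1265,.186],np.radians(30))
E
```

```text
time_s: 2.8
position: [0.4839, 0.1264, 0.2503]
tcp_rot: [1.662, 1.571, 2.184]
ft_force: [0.5, -0.2, 0.1]
opening: 0.0
t 2.8 pos [0.4839 0.1264 0.2503] F [ 0.55 -0.2   0.1 ] open 0.0
axes
 [[-0.    -0.499  0.867]
 [ 0.     0.867  0.499]
 [-1.     0.    -0.   ]]
shift mm [64.3 -0.   0.1] turn [-0.1 -0.  -0. ]
```

```bash
python3 -m pendant '[0,0.03,0,0,0,0,0, 0,0.064,0,0,0,0,0, 0,0.064,0,0,0,0,0]'
python3 - <<'E'
from h import *
s=env.get_state();tip=s["position"]-[0,0,.019]
out=[]
for n,(x,y,w,h) in(("scene",(270,120,80,100)),("top",(165,150,80,80))):
    c=camera(n);k=5
    im=cv2.convertScaleAbs(cv2.resize(c["frame"][y:y+h,x:x+w],None,fx=k,fy=k,interpolation=cv2.INTER_CUBIC),alpha=1.6,beta=10)
    for P,cl in((tip,(0,0,255)),):
        u=(proj(c,P)[0]-[x,y]+.5)*k;cv2.circle(im,tuple(int(v) for v in u),3,cl,-1)
    for L in capmodel([.545,.1615],np.radians(30),1.5)[0][1:3]:
        cv2.polylines(im,[((proj(c,L)-[x,y]+.5)*k).astype(np.int32)],True,(0,255,0),1)
    out.append(cv2.copyMakeBorder(im,0,500-im.shape[0],0,0,0))
cv2.imwrite("pics/z2.png",np.hstack(out))
E
```

```text
time_s: 3.18
position: [0.4825, 0.1275, 0.1844]
tcp_rot: [2.772, 1.567, -2.986]
ft_force: [-0.3, -0.3, 0.2]
opening: 0.002
```

View pics/z2.png

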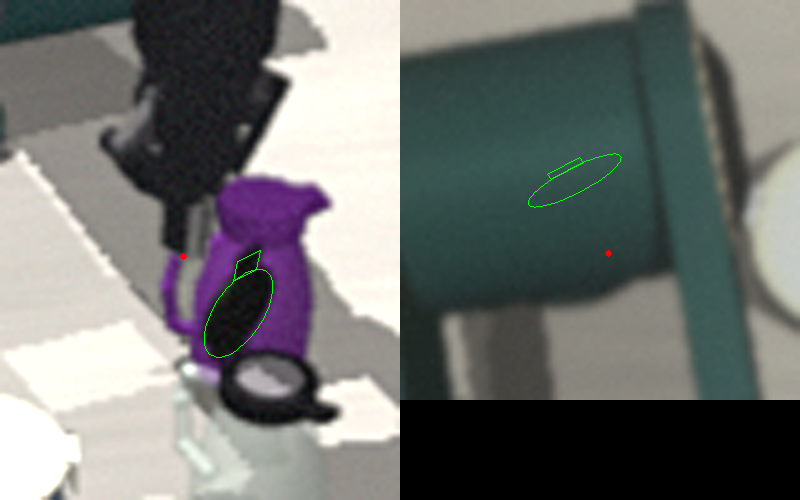

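The fingertips show at crop (175,250), about where the model puts them, behind the handle side of the still-upright cap. I'll sweep gently.

```bash
python3 -m pendant '[0,0,0,0.01,0,0,0, 0,0,0,0.018,0,0,0, 0,0,0,0.024,0,0,0, 0,0,0,0.03,0,0,0, 0,0,0,0.034,0,0,0, 0,0,0,0.038,0,0,0, 0,0,0,0.042,0,0,0, 0,0.001,0,0.046,0,0,0, 0,0.002,0,0.05,0,0,0, 0,0.004,0,0.054,0,0,0, 0,0.006,0,0.0575,0,0,0, 0,0.006,0,0.0575,0,0,0]'
python3 - <<'E'
from h import *
c=camera("scene");x,y,w,h=270,120,80,100
cv2.imwrite("pics/z3.png",cv2.convertScaleAbs(cv2.resize(c["frame"][y:y+h,x:x+w],None,fx=5,fy=5,interpolation=cv2.INTER_CUBIC),alpha=1.6,beta=10))
E
```

```text
time_s: 4.78
position: [0.5338, 0.1553, 0.18]
tcp_rot: [2.84, 1.57, -2.919]
ft_force: [-0.7, 0.7, -0.4]
opening: 0.002
```

View pics/z3.png

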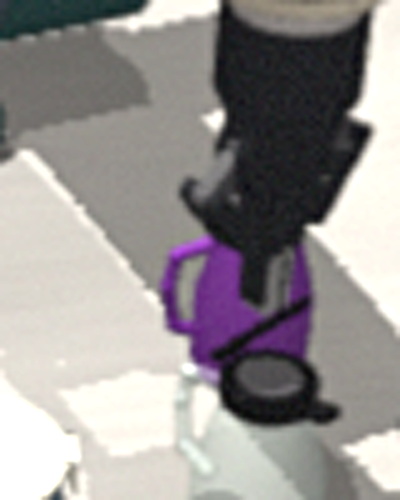

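The cap now lies edge-on, tilted well forward, with the finger against its outer face (crop (255,300)). The pitcher hasn't moved. I'll continue over and down.

```bash
python3 -m pendant '[0,0.0025,0,0.003,0,0,0, 0,0.0045,0,0.006,0,0,0, 0,0.007,0,0.009,0,0,0, 0,0.009,0,0.0115,0,0,0, 0,0.012,0,0.014,0,0,0, 0,0.015,0,0.016,0,0,0, 0,0.018,0,0.018,0,0,0, 0,0.021,0,0.0195,0,0,0, 0,0.024,0,0.0205,0,0,0, 0,0.027,0,0.0215,0,0,0, 0,0.029,0,0.022,0,0,0, 0,0.031,0,0.022,0,0,0]'
python3 -m pendant '[0,0.001,0,0,0,0,0, 0,0.002,0,0,0,0,0, 0,0.003,0,0,0,0,0, 0,0.003,0,0,0,0,0]'
```

```text
time_s: 6.32
position: [0.5528, 0.1662, 0.1492]
tcp_rot: [-0.39, 1.571, 0.134]
ft_force: [-0.4, 1.4, 0.3]
opening: -0.002
time_s: 6.82
position: [0.5528, 0.1662, 0.1463]
tcp_rot: [3.022, 1.571, -2.737]
ft_force: [-0.3, -1.1, 0.6]
opening: 0.003
```

```bash
for i in 1; do python3 -m pendant '[0,0.001,0,0,0,0,0, 0,0.001,0,0,0,0,0, 0,0.001,0,0,0,0,0]'; done
python3 -m pendant '[0,0.001,0,0,0,0,0, 0,0.001,0,0,0,0,0, 0,0.001,0,0,0,0,0]'
python3 - <<'E'
from h import *
c=camera("scene");x,y,w,h=270,120,80,100
cv2.imwrite("pics/z4.png",cv2.convertScaleAbs(cv2.resize(c["frame"][y:y+h,x:x+w],None,fx=5,fy=5,interpolation=cv2.INTER_CUBIC),alpha=1.6,beta=10))
E
```

```text
time_s: 7.2
position: [0.5528, 0.1662, 0.1453]
tcp_rot: [2.388, 1.571, 2.911]
ft_force: [-0.2, -0.4, 0.2]
opening: 0.001
time_s: 7.58
position: [0.5528, 0.1662, 0.1443]
tcp_rot: [2.798, 1.571, -2.961]
ft_force: [0.3, -0.3, -0.6]
opening: -0.002
```

View pics/z4.png

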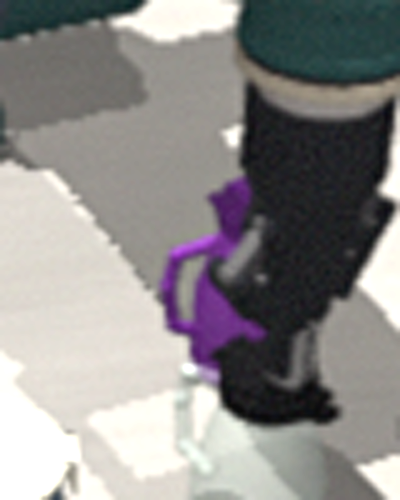

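The cap is nearly level, covering the collar at (275,395), but there's no contact force yet. I'll keep pressing in 1 mm steps.

```bash
python3 -m pendant '[0,0.001,0,0,0,0,0, 0,0.001,0,0,0,0,0, 0,0.001,0,0,0,0,0]'
```

```text
time_s: 8.0
position: [0.5529, 0.1662, 0.1438]
tcp_rot: [-0.334, 1.57, 0.189]
ft_force: [-1.3, -0.5, 4.1]
opening: 0.005
```

```bash
python3 -m pendant '[0,0.001,0,0,0,0,0, 0,0.001,0,0,0,0,0, 0,0.001,0,0,0,0,0]'
```

```text
time_s: 8.38
position: [0.5532, 0.1663, 0.1436]
tcp_rot: [-0.274, 1.569, 0.249]
ft_force: [-3.5, 0.3, 11.2]
opening: 0.0
```

Firm contact at 11 N means the cap is on its seat. I'll lift off straight up and look.

```bash
python3 -m pendant '[0,-0.02,0,0,0,0,0, 0,-0.06,0,0,0,0,0, 0,-0.1,0,0,0,0,0, 0,-0.1,0,0,0,0,0]'
python3 - <<'E'
from h import *
np.set_printoptions(precision=3,suppress=True)
c=camera("scene");x,y,w,h=285,150,80,100
im=cv2.convertScaleAbs(cv2.resize(c["frame"][y:y+h,x:x+w],None,fx=5,fy=5,interpolation=cv2.INTER_CUBIC),alpha=1.6,beta=10)
im2=im.copy()
for L in capmodel([.545,.1615],np.radians(30),0)[0][1:3]:
    cv2.polylines(im2,[((proj(c,L)-[x,y]+.5)*5).astype(np.int32)],True,(0,255,0),1)
cv2.imwrite("pics/z5.png",np.hstack([im,im2]))
for n in("scene","top"):
  c=camera(n)
  for q,z in dict(bowl_top=.07,bento_top=.1).items():
    for r in mark_of(n,q)[:2]: print(n,q,r["xy"],r["confidence"],atz(c,r["xy"],z))
    for r in masks_of(n,q.split("_")[0])[:2]: print("  rect",r["rect"],r["confidence"])
E
```

```text
time_s: 8.88
position: [0.5537, 0.1664, 0.2468]
tcp_rot: [-0.275, 1.565, 0.249]
ft_force: [0.3, 0.2, 0.7]
opening: -0.001
scene bowl_top [264.7, 209.1] 0.94 [0.507 0.007 0.07 ]
  rect [239.7, 197.5, 45.6, 40.4] 0.94
scene bento_top [373.8, 190.0] 0.96 [0.519 0.323 0.1  ]
  rect [310.7, 190.0, 24.8, 11.9] 0.62
  rect [352.4, 182.1, 46.2, 52.7] 0.61
top bowl_top [256.5, 196.5] 0.94 [ 0.505 -0.004  0.07 ]
  rect [235.1, 174.1, 41.9, 40.8] 0.62
top bento_top [136.4, 183.4] 0.87 [0.531 0.327 0.1  ]
  rect [113.9, 171.7, 53.2, 38.8] 0.96
```

View pics/z5.png

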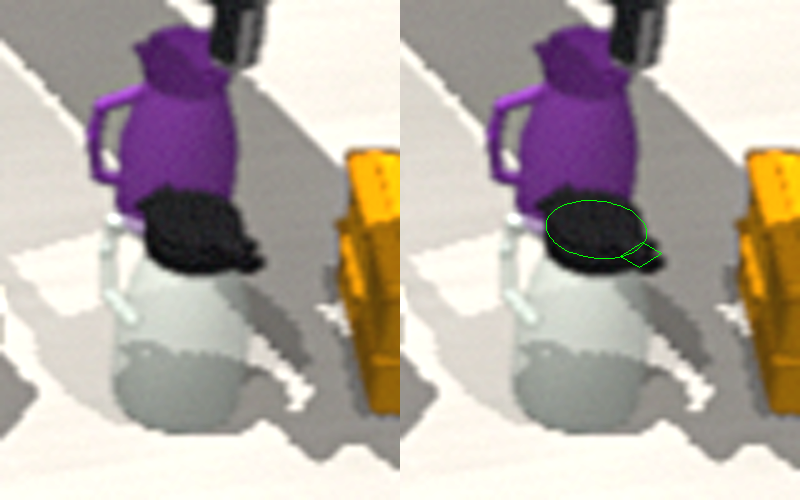

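The cap is level on the collar at crop (195,232), with the tab over the spout side. The overlay agrees and the pitcher is standing in its place. Now I'll refine the lid centres with a colour-mask fit.

Run:
```python
from h import *
from scipy.optimize import minimize
np.set_printoptions(precision=4,suppress=True)
cams={n:camera(n) for n in("scene","top")}
im={n:cv2.imread(f"pics/{n}0.png") for n in cams}
def big(m,near):
    n,l,st,ce=cv2.connectedComponentsWithStats(m.astype(np.uint8));
    i=min((i for i in range(1,n) if st[i,4]>150),key=lambda i:np.hypot(*(ce[i]-near)));print(st[i],ce[i]);return l==i
def hull(c,P):
    m=np.zeros((384*4,512*4),np.uint8)
    cv2.fillConvexPoly(m,cv2.convexHull(((proj(c,P)+.5)*4).astype(np.int32)),1);return cv2.resize(m.astype(np.float32),(512,384),interpolation=cv2.INTER_AREA)
t=np.linspace(0,2*np.pi,60)
M={};B={}
for n,c in cams.items():
    h=cv2.cvtColor(im[n],cv2.COLOR_BGR2HSV)
    M[n]=big((h[...,0]>15)&(h[...,0]<30)&(h[...,1]>200)&(h[...,2]>40),(372,205) if n=="scene" else (141,185))
    v=h[...,2].astype(int);w=np.zeros(v.shape,bool)
    x,y=(264,209) if n=="scene" else (256,197)
    w[y-26:y+26,x-28:x+28]=1
    lo=v[y,x]
    B[n]=big(w&(v>(lo-35 if n=="scene" else lo-25))&(h[...,1]<60),(x,y))
    print(n,"lid value",lo,"bowl centroid->",atz(c,np.argwhere(B[n]).mean(0)[::-1],.07))
def box(p):
    x,y,a=p;R=np.array([[np.cos(a),-np.sin(a)],[np.sin(a),np.cos(a)]])
    q=np.array([[i,j] for i in(-.074,.074) for j in(-.051,.051)])@R.T+[x,y]
    return np.vstack([np.c_[q,[z]*4] for z in(0,.1)])
for sel in(("scene",),("top",),("scene","top")):
    f=lambda p:sum(np.abs(hull(cams[n],box(p))-M[n]).sum()/M[n].sum() for n in sel)
    best=min((minimize(f,[.523,.322,a],method="Nelder-Mead",options=dict(initial_simplex=[[.523,.322,a],[.535,.322,a],[.523,.334,a],[.523,.322,a+.2]])) for a in(-.5,-.2,.2)),key=lambda r:r.fun);print(sel,best.x,best.fun)
```

```text
[ 353  180   45   53 1974] [373.8095 205.9742]
[ 240  186   52   37 1070] [264.6364 206.5673]
scene lid value 184 bowl centroid-> [0.4959 0.0094 0.07  ]
[ 116  157   50   55 1923] [140.9392 184.8866]
[ 228  171   56   52 2340] [258.2487 196.1795]
top lid value 109 bowl centroid-> [ 0.5064 -0.0085  0.07  ]
('scene',) [ 0.517   0.3291 -0.3731] 0.18819655521783182
('top',) [ 0.5306  0.3181 -0.2386] 0.2710283411336453
('scene', 'top') [ 0.5276  0.3244 -0.3771] 0.4898566307393937
```

Run:
```python
from h import *
goto([.506,.001,.2486],np.radians(30))
```

```text
t 9.53 pos [0.5528 0.1662 0.2422] F [-0.77 -0.45  0.31] open 0.003
axes
 [[-0.    -0.5    0.866]
 [-0.     0.866  0.5  ]
 [-1.     0.    -0.   ]]
shift mm [  -6.4 -119.7 -123.1] turn [-0. -0. -0.]
```

```bash
python3 -m pendant '[0,0,-0.04,-0.041,0,0,0, 0,0,-0.08,-0.082,0,0,0, 0,0,-0.12,-0.123,0,0,0, 0,0,-0.12,-0.123,0,0,0, 0,0.04,-0.12,-0.123,0,0,0, 0,0.08,-0.12,-0.123,0,0,0, 0,0.1,-0.12,-0.123,0,0,0, 0,0.115,-0.12,-0.123,0,0,0, 0,0.115,-0.12,-0.123,0,0,0]'
python3 - <<'E'
from h import *
s=env.get_state();tip=s["position"]-[0,0,.019];print(s["position"])
out=[]
for n,(x,y,w,h) in(("scene",(225,150,80,100)),("top",(215,150,80,80))):
    c=camera(n);k=5
    im=cv2.convertScaleAbs(cv2.resize(c["frame"][y:y+h,x:x+w],None,fx=k,fy=k,interpolation=cv2.INTER_CUBIC),alpha=1.3)
    t=np.linspace(0,6.283,60)
    L=np.c_[.506+.058*np.cos(t),.001+.058*np.sin(t),0*t+.07]
    cv2.polylines(im,[((proj(c,L)-[x,y]+.5)*k).astype(np.int32)],True,(0,160,0),1)
    for P,cl in((tip,(0,0,255)),([.506,.001,.07],(255,0,0))):
        u=(proj(c,P)[0]-[x,y]+.5)*k;cv2.circle(im,tuple(int(v) for v in u),3,cl,-1)
    out.append(cv2.copyMakeBorder(im,0,500-im.shape[0],0,0,0))
cv2.imwrite("pics/z6.png",np.hstack(out))
E
```

```text
time_s: 10.65
position: [0.5063, 0.001, 0.1271]
tcp_rot: [2.52, 1.57, 3.043]
ft_force: [0.8, 0.7, 0.1]
opening: 0.0
[0.50625439 0.0010045  0.12710587]
```

View pics/z6.png

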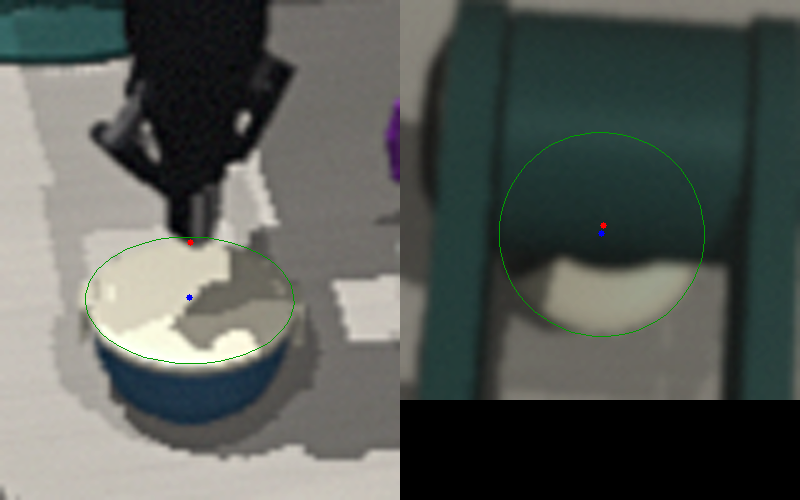

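The model outline fits the lid well and the fingertips (190,242) are over its middle (190,297), 38 mm above it. I'll descend to about 25 mm and hold for more than 2 s.

```bash
H='x'; python3 -m pendant '[0,0.006,0,0,0,0,0, 0,0.013,0,0,0,0,0, 0,0.013,0,0,0,0,0, 0,0.013,0,0,0,0,0, 0,0.013,0,0,0,0,0, 0,0.013,0,0,0,0,0, 0,0.013,0,0,0,0,0, 0,0.013,0,0,0,0,0, 0,0.013,0,0,0,0,0, 0,0.013,0,0,0,0,0, 0,0.013,0,0,0,0,0, 0,0.013,0,0,0,0,0]'
python3 -m pendant '[0,0,0,0,0,0,0, 0,0,0,0,0,0,0, 0,0,0,0,0,0,0, 0,0,0,0,0,0,0, 0,0,0,0,0,0,0, 0,0,0,0,0,0,0, 0,0,0,0,0,0,0, 0,0,0,0,0,0,0, 0,0,0,0,0,0,0, 0,0,0,0,0,0,0, 0,0,0,0,0,0,0, 0,0,0,0,0,0,0]'
python3 -m pendant '[0,0,0,0,0,0,0, 0,0,0,0,0,0,0, 0,0,0,0,0,0,0, 0,0,0,0,0,0,0]'
python3 -m pendant '[0,-0.05,0,0,0,0,0, 0,-0.1,0,0,0,0,0, 0,-0.135,0,0,0,0,0, 0,-0.135,0,0,0,0,0]'
python3 - <<'E'
from h import *
goto([.525,.323,.249],np.radians(30))
E
```

```text
time_s: 12.25
position: [0.5062, 0.0008, 0.1143]
tcp_rot: [2.184, 1.571, 2.707]
ft_force: [0.1, 0.8, 0.1]
opening: 0.001
time_s: 13.75
position: [0.5063, 0.0007, 0.1143]
tcp_rot: [-1.504, 1.571, -0.981]
ft_force: [-0.2, -0.7, -0.0]
opening: -0.002
time_s: 14.25
position: [0.5062, 0.0008, 0.1143]
tcp_rot: [1.051, 1.571, 1.574]
ft_force: [-0.2, 0.2, -1.5]
opening: -0.001
time_s: 14.75
position: [0.507, 0.0007, 0.2523]
tcp_rot: [-0.57, 1.566, -0.046]
ft_force: [0.1, -0.4, -1.3]
opening: -0.003
t 14.75 pos [0.507  0.0007 0.2523] F [ 0.09 -0.4  -1.27] open -0.003
axes
 [[ 0.005 -0.5    0.866]
 [-0.     0.866  0.5  ]
 [-1.    -0.002  0.004]]
shift mm [  3.3 270.1 176.6] turn [-0.   0.2  0.1]
```

```bash
python3 -m pendant '[0,0,0.05,0.033,0,0,0, 0,0,0.1,0.066,0,0,0, 0,0,0.15,0.1,0,0,0, 0,0,0.2,0.132,0,0,0, 0,0,0.24,0.158,0,0,0, 0,0,0.2694,0.1775,0,0,0, 0,0,0.2694,0.1775,0,0,0, 0,0.03,0.2694,0.1775,0,0,0, 0,0.06,0.2694,0.1775,0,0,0, 0,0.08,0.2694,0.1775,0,0,0, 0,0.092,0.2694,0.1775,0,0,0, 0,0.092,0.2694,0.1775,0,0,0]'
python3 - <<'E'
from h import *
s=env.get_state();tip=s["position"]-[0,0,.019];print(s["position"])
out=[]
for n,(x,y,w,h) in(("scene",(335,130,80,115)),("top",(100,145,80,80))):
    c=camera(n);k=5
    im=cv2.convertScaleAbs(cv2.resize(c["frame"][y:y+h,x:x+w],None,fx=k,fy=k,interpolation=cv2.INTER_CUBIC),alpha=1.3)
    a=-.37;R=np.array([[np.cos(a),-np.sin(a)],[np.sin(a),np.cos(a)]])
    q=np.array([[-.074,-.051],[.074,-.051],[.074,.051],[-.074,.051]])@R.T+[.525,.323]
    for z in(0,.1): cv2.polylines(im,[((proj(c,np.c_[q,[z]*4])-[x,y]+.5)*k).astype(np.int32)],True,(0,100,0) if z else (0,0,0),1)
    for P,cl in((tip,(0,0,255)),([.525,.323,.1],(255,0,0))):
        u=(proj(c,P)[0]-[x,y]+.5)*k;cv2.circle(im,tuple(int(v) for v in u),3,cl,-1)
    out.append(cv2.copyMakeBorder(im,0,575-im.shape[0],0,0,0))
cv2.imwrite("pics/z7.png",np.hstack(out))
E
```

```text
time_s: 16.25
position: [0.5252, 0.3226, 0.1569]
tcp_rot: [3.102, 1.57, -2.658]
ft_force: [0.3, 0.2, 0.6]
opening: -0.004
[0.52524508 0.32257444 0.15687194]
```

View pics/z7.png

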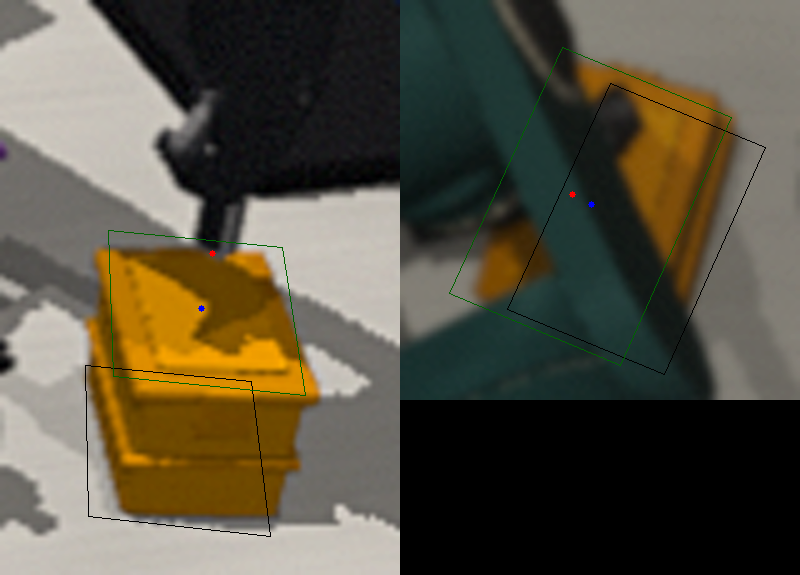

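The picture shows the real lid less rotated than my outline. Its diagonals cross at about crop (198,318), some 5–10 mm towards +x of my blue mark (201,308), and the top view agrees. I'll shift about 6 mm that way, descend to about 25 mm and hold.

```bash
python3 -m pendant '[0,0,-0.005,0.003,0,0,0, 0,0.006,-0.005,0.003,0,0,0, 0,0.013,-0.005,0.003,0,0,0, 0,0.013,-0.005,0.003,0,0,0, 0,0.013,-0.005,0.003,0,0,0, 0,0.013,-0.005,0.003,0,0,0, 0,0.013,-0.005,0.003,0,0,0, 0,0.013,-0.005,0.003,0,0,0, 0,0.013,-0.005,0.003,0,0,0, 0,0.013,-0.005,0.003,0,0,0, 0,0.013,-0.005,0.003,0,0,0, 0,0.013,-0.005,0.003,0,0,0]'
python3 -m pendant '[0,0,0,0,0,0,0, 0,0,0,0,0,0,0, 0,0,0,0,0,0,0, 0,0,0,0,0,0,0, 0,0,0,0,0,0,0, 0,0,0,0,0,0,0, 0,0,0,0,0,0,0, 0,0,0,0,0,0,0, 0,0,0,0,0,0,0, 0,0,0,0,0,0,0, 0,0,0,0,0,0,0, 0,0,0,0,0,0,0]'
python3 -m pendant '[0,0,0,0,0,0,0, 0,0,0,0,0,0,0, 0,0,0,0,0,0,0, 0,0,0,0,0,0,0]'
python3 - <<'E'
from h import *
c=camera("scene");f=c["frame"]
cv2.imwrite("pics/z8.png",cv2.resize(f[120:270,230:430],(800,600),interpolation=cv2.INTER_CUBIC))
print(atz(c,[374,193.1],.1),atz(camera("top"),[139.8,183.7],.1))
E
```

```text
time_s: 17.85
position: [0.5304, 0.32, 0.1443]
tcp_rot: [-2.826, 1.571, -2.303]
ft_force: [0.3, -0.2, 0.3]
opening: -0.002
time_s: 19.35
position: [0.5304, 0.32, 0.1443]
tcp_rot: [-0.426, 1.571, 0.098]
ft_force: [0.0, -0.2, 0.2]
opening: -0.001
time_s: 19.85
position: [0.5304, 0.32, 0.1443]
tcp_rot: [2.494, 1.571, 3.018]
ft_force: [-0.1, -0.2, 0.7]
opening: -0.0
[0.53312259 0.31674148 0.1       ] [0.53009163 0.31767227 0.1       ]
```

View pics/z8.png

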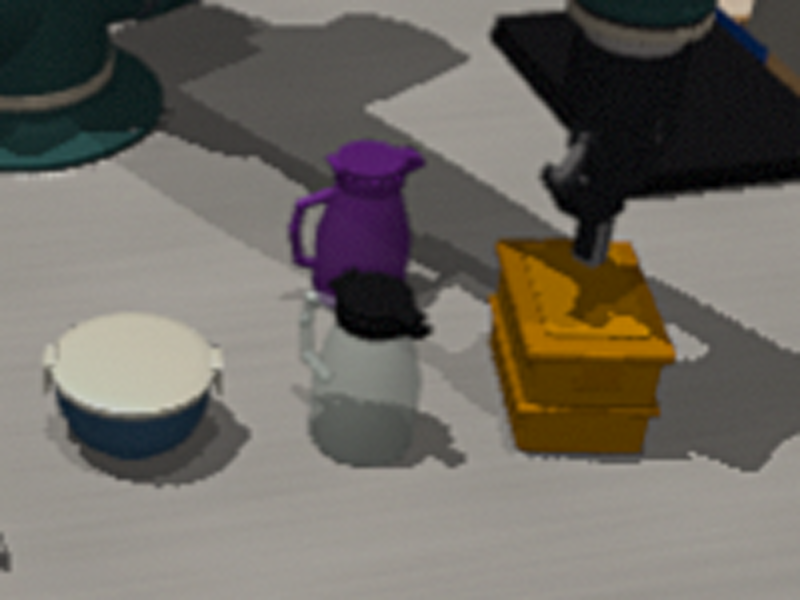

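The cap is shut at (375,300), the bowl and pitcher stand undisturbed, and the fingertips (590,260) hover over the bento lid. I'm handing in.

```bash
python3 -c "
from rig import env
s=env.get_state();print(s['time_s'],s['ft_force']);print(env.job_done())"
```

```text
19.95 [-0.25157459  0.36904133  0.26085288]
the job is handed in; nothing more can be done
None
```

The lid check is done and handed in at about 20 s, well under the 67 s limit.

- **Pitcher cap:** I swept the flip cap over from the handle side with closed fingers and pressed it down. It seated with the fingertips about 125 mm above the table, and the last push reached about 11 N. In the pictures afterwards the cap lies level on the collar and the pitcher stands in its place.
- **Bowl lid:** The fingertips stayed over the middle for just over 2 s, about 25 mm above the lid, and the force sensor showed no contact.
- **Bento lid:** I held the same height for just over 2 s and the arm stayed there at hand-in, again with no contact force.

**Checks that disagreed:**
- **Bento position:** My automatic fit of the bento outline was poor and gave the wrong rotation. I corrected the aim by about 6 mm from the lid corners in the pictures, and both cameras then agreed with it to within about 5 mm.
- **Bowl position:** One colour-based estimate of the bowl's centre was about 13 mm off, so I didn't use it. I used the detector's points instead, and the drawn outline confirmed them.

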